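# Fit the shaker with the plate that drops over its dowel pins and clamp it

### The job

One of the three loose metal plates belongs on the bench shaker: find the one whose holes drop over the four dowel pins on its deck (try them on if need be) and seat it flush on the deck. Then swing the shaker's hold-down arm fully home over the plate. The plates that do not fit must end up lying flat on the worktop, and the bottles, cup and tape roll near the work stay where they are.

Things in the scene. Friction and masses are not known exactly. Their poses are not given: they have to be found in the camera images.
- deck (a point): Bench shaker, a dark grey box fixed to the worktop, 130 x 188 x 50 mm. This point: middle of its flat steel deck, 50 mm above the worktop; x to its rear, y to its left, z up. Four 8 mm dowel pins with tapered tips stand 10 mm proud of the deck at x = +-20, y = +-35 mm. The fitting plate lies centred on this point, long axis along y, either way round.
- plate_a_grip (a point): One of three loose aluminium plates, 70 x 100 x 10 mm, 0.15 to 0.3 kg, 42 mm high with its bridge handle: a bar 50 mm long, 12 wide, 14 high along the plate's long axis. This point: centre of the bar, over the plate's centre, 35 mm above the plate's underside, 25 above its upper face; y along the bar and the plate's long side, x across, z up.
- plate_b_grip (a point): The second plate; sizes, point and axes as for plate_a. The plates differ only in the pattern of their four 11.5 mm through holes: a long rectangle, a short rectangle or a diamond, each the same after half a turn. Only one goes over the pins; which is not told: look at the holes or try.
- plate_c_grip (a point): The third plate; sizes, point and axes as for plate_a. A plate that does not fit rests on the pins about 10 mm above the deck.
- hold_arm (a joint): Angle of the shaker's hold-down arm, a level steel bar 14 mm wide, 100 mm from pivot to knob. 0: fully home at its stop, pointing along the deck's -x; 1.57: open, pointing along -y. Knob = pivot + 100 mm * (-cos q, -sin q) in deck axes. It stays where left and turns easily (under 2 N). Its underside is 12 mm above the deck: clears a seated plate by 2 mm, hits an unseated one.
- holder_knob (a point): Black upright knob at the free end of the hold-down arm: a cylinder 16 mm thick, from 20 to 56 mm above the deck. This point is on its axis, 40 mm above the deck.
- holder_pivot (a point): The vertical pivot axis of the hold-down arm, at x = +50, y = -42 mm from the deck's middle, 40 mm above the deck (fixed).
- bottle_small_a: Bystander: white plastic bottle with a black cap, 60 mm wide, 132 mm high; origin at the centre of its base.
- bottle_small_b: Bystander: white plastic bottle with a black cap, 60 mm wide, 130 mm high; origin at the centre of its base.
- cup_c: Bystander: white sample cup with a dark lid, 55 mm wide, 58 mm high; origin at the centre of its base.
- tape_roll: Bystander: roll of tape lying flat, 52 mm wide, 19 mm high; origin at the centre of its underside.

How it is judged:
On the way, in this order (a step that is already met when the one before it is completed fails the run):
1. the plate that fits is down over the pins, flush on the deck, with the hold-down arm still open (((z of plate_a_grip in the frame of deck below 0.038 m and horizontal distance between plate_a_grip and deck below 0.004 m and angle between plate_a_grip's own z axis and vertical below 0.05 rad and angle between the y axis of plate_a_grip and the y axis of deck, either way round below 0.08 rad) or (z of plate_b_grip in the frame of deck below 0.038 m and horizontal distance between plate_b_grip and deck below 0.004 m and angle between plate_b_grip's own z axis and vertical below 0.05 rad and angle between the y axis of plate_b_grip and the y axis of deck, either way round below 0.08 rad) or (z of plate_c_grip in the frame of deck below 0.038 m and horizontal distance between plate_c_grip and deck below 0.004 m and angle between plate_c_grip's own z axis and vertical below 0.05 rad and angle between the y axis of plate_c_grip and the y axis of deck, either way round below 0.08 rad)) and value of joint hold_arm above 0.7 rad), for 0.2 s.
2. the hold-down arm is swung home (value of joint hold_arm below 0.1 rad), for 0.2 s.
At the end, for the whole second after the job is handed in: The matching plate lies over the pins: flush within 3 mm, centred within 4 mm, level within 0.05 rad, long side along the deck y within 0.08 rad; the arm is within 0.1 rad of its stop; the other two plates lie flat on the worktop (handle centre below 40 mm, tilt under 0.08 rad) (((z of plate_a_grip in the frame of deck below 0.038 m and horizontal distance between plate_a_grip and deck below 0.004 m and angle between plate_a_grip's own z axis and vertical below 0.05 rad and angle between the y axis of plate_a_grip and the y axis of deck, either way round below 0.08 rad and height (world z) of each of plate_b_grip, plate_c_grip below 0.04 m and angle between each of plate_b_grip, plate_c_grip's own z axis and vertical below 0.08 rad) or (z of plate_b_grip in the frame of deck below 0.038 m and horizontal distance between plate_b_grip and deck below 0.004 m and angle between plate_b_grip's own z axis and vertical below 0.05 rad and angle between the y axis of plate_b_grip and the y axis of deck, either way round below 0.08 rad and height (world z) of each of plate_a_grip, plate_c_grip below 0.04 m and angle between each of plate_a_grip, plate_c_grip's own z axis and vertical below 0.08 rad) or (z of plate_c_grip in the frame of deck below 0.038 m and horizontal distance between plate_c_grip and deck below 0.004 m and angle between plate_c_grip's own z axis and vertical below 0.05 rad and angle between the y axis of plate_c_grip and the y axis of deck, either way round below 0.08 rad and height (world z) of each of plate_a_grip, plate_b_grip below 0.04 m and angle between each of plate_a_grip, plate_b_grip's own z axis and vertical below 0.08 rad)) and value of joint hold_arm below 0.1 rad); the robot touches nothing.
It fails at once if a bystander (bottle, cup or tape roll) is moved by more than 25 mm or tipped over (distance of any of bottle_small_a, bottle_small_b, cup_c, tape_roll from where it was at the start of the episode above 0.025 m or angle between any of bottle_small_a, bottle_small_b, cup_c's own z axis and vertical above 0.5 rad).
It also fails if it takes over 72 s, if anything falls off the work surface, if the arm or the gripper's body presses on something with over 40 N, if the wrist force passes 120 N, or if a joint passes its speed limit or range.

### The arm

A 7-joint arm with a two-finger parallel gripper is mounted at the origin on a cart in front of the work surface, level with it; the furniture and walls round the work are solid. World frame = base frame: x ahead of the robot, y to its left, z up, the work surface at z = 0. Lengths are in m, angles in rad, forces in N, time in s.
With the tool pointing down it reaches from about 0.4 to 0.85 m from the base axis. Payload 4.5 kg.
Tool frame: the origin (TCP) lies midway between the tips of the shut fingers; the grasp point (between the pads) lies 19 mm behind it; y points along the fingers, z is the direction in which the jaws open and shut, and the axes are right-handed (so a half turn about y gives the same grasp; the last joint's range is limited). The gripper opens to 88 mm and grips with 3 to 60 N. Pads are 18 mm wide; open, the fingers measure 123 mm over their backs; the gripper's body (75 mm by 187 mm) begins 45 mm behind the grasp point.
Start: joints at [1.304, 0.689, -0.195, 1.565, 0.157, 0.902, -0.215], TCP at [0.185, -0.597, 0.239] pointing down, gripper open.
Joint ranges: [-3.01, 3.01], [-0.46, 2.08], [-1.47, 1.51], [0.13, 2.56], [-1, 4.14], [0.04, 2.09], [-2.66, 2.66]. Speed limits (rad/s): [2.57, 2.57, 3.14, 3.14, 3.14, 3.14, 3.14].

### API

Orientations are given as a unit quaternion [x, y, z, w].
In Python, from plant import r, snapshot, get_calibration, job, boxes_of gives the robot as it stands. The module is installed in compiled form; this text tells all that it offers.
- The arm moves only by the shell command python3 -m handwheel 'ROWS' [OPENING] [FORCE]. ROWS is JSON, a list that holds one entry, the list of rows, each a list of 6 numbers: the shift along the tool's x, y, z as a fraction of full scale, then the turn, a rotation vector about the tool's x, y, z as a fraction of full scale. In form: [[[x, y, z, wx, wy, wz], ...]]. A call has 1 to 12 rows; each row is the pose to reach, as a shift and turn from the pose commanded when the call began, along the tool's axes at that moment, turning the shorter way round; what a row does not reach only later rows make up. Full scale, the value 1, is 100 cm for a shift and 180 degrees for a turn. A row lasts 1/12 s, in which the tool goes at most 41.7 mm and 7.16 degrees, less where a joint would pass 70% of its speed; a pose out of reach is approached as far as the arm can. A call with a number of a shift or a turn outside -1 to 1 is refused whole. A call with a gripper value outside its range is refused whole. OPENING is the opening, from -1 (shut) to 1 (fully open), set as the call begins (- or left out, the last holds). The fingers move at their own pace and stop on an object; FORCE is the grip in N (left out, the last holds). Time passes only in rows, so rows that repeat a pose let the fingers close. It gives the time, the measured TCP pose, the force and the opening at its end, in the units of the state.
- r.get_state(): the state, without advancing time (a new reading comes with each control period).
- snapshot(name): name is "scene" or "top"; returns the picture (420x560x3 uint8, red, green, blue); there is no depth.
- get_calibration(name): a dict with "fx", "fy", "cx", "cy" (pixels), "T" (4x4, takes a point from camera to world coordinates). Camera axes: x right, y down, z forward; pixel columns grow to the right and rows downward; lengths in m; the calibration is good to about 2 mm. A picture is of the moment at which its call begins. get_calibration takes no time and is no camera call.
- job.finish_job(): hands the job in, once; it reports no verdict.
Trained networks look in the newest picture that a camera, given by its name, has taken for a name from the list of things; names that differ only in an ending like _2 or _b are one class to them, and where a whole thing is asked for, a point or a joint stands for the part that bears it (a point fixed in the world has none). Each returns a list of dicts, best first, with "confidence" (0 to 1); they miss things now and then, are a little off and sometimes report something else, mostly with a low value. They report only what shows in the picture. A call takes as long as a camera call.
- boxes_of(thing, camera): "bbox" ([left, top, right, bottom] in pixels, round what is visible of it).
The state is a dict: "clock": time; "q": joint angles; "qd": joint speeds; "joint_torque": joint torques, N m; "tool_pos": TCP position; "eef_rot": TCP orientation; "contact_force": force on the tool from outside, world axes, zero at the start; "moment": the same for the moment, N m; "opening": opening from 0.0 (shut) to 1.0 (fully open).
Only numpy, scipy, OpenCV 4.12 (cv2) and the standard library are available. Lean on these libraries where they do the work, as an engineer would, in place of code of your own. Each camera call takes 0.05 s, during which the arm holds its last target. There are 200 camera calls.

## Working session

There is one attempt and no reset: what is moved stays moved. The work goes in short steps, Python scripts to look and compute and a shell command to move; the robot and the scene stay as the last step left them, time stands still between calls to the robot, and variables do not carry over. Pictures are saved under pics/ and viewed, about 8 in all and at most 12, crops included, and the job is handed in when it is done.

```bash
mkdir -p pics; python3 - <<'E'
from plant import *
import cv2
s=r.get_state(); print(s['clock'],s['tool_pos'],s['eef_rot'],s['opening'])
for c in ("scene","top"):
    im=snapshot(c); cv2.imwrite(f"pics/{c}0.png",im[:,:,::-1]); k=get_calibration(c); print(c,k)
    for t in ("deck","plate_a_grip","holder_knob","hold_arm","bottle_small_a","cup_c","tape_roll"):
        print(t,[(([round(float(v)) for v in b["bbox"]]),round(b["confidence"],2)) for b in boxes_of(t,c)])
E
```

```text
0.0 [ 0.18497051 -0.59635409  0.23791846] [-0.10612119  0.69974692 -0.69849103  0.1058434 ] 0.9978876366040381
scene {'fx': 385.9427617406032, 'fy': 385.9427617406032, 'cx': 281.8571777624616, 'cy': 212.49332317315896, 'T': array([[-0.54397999, -0.64517055,  0.5365079 ,  0.02818914],
       [-0.83898192,  0.42884396, -0.33496596,  0.29245455],
       [-0.013968  , -0.63233521, -0.77456896,  0.86377752],
       [ 0.        ,  0.        ,  0.        ,  1.        ]])}
deck [([127, 242, 222, 345], 0.68)]
plate_a_grip [([365, 202, 406, 230], 0.84), ([236, 222, 252, 236], 0.27)]
holder_knob [([177, 238, 221, 274], 0.66)]
hold_arm [([174, 240, 221, 272], 0.66)]
bottle_small_a [([172, 217, 200, 254], 0.98), ([262, 273, 283, 318], 0.93)]
cup_c [([345, 162, 370, 182], 0.8)]
tape_roll [([234, 220, 254, 236], 0.65)]
top {'fx': 423.51506030587063, 'fy': 423.51506030587063, 'cx': 281.0457856675971, 'cy': 210.65796697386685, 'T': array([[ 4.28899704e-03, -9.85494480e-01,  1.69653280e-01,
         3.34218783e-01],
       [-9.99990790e-01, -4.20068735e-03,  8.79460422e-04,
        -2.38427294e-02],
       [-1.54043006e-04, -1.69655489e-01, -9.85503420e-01,
         1.12560800e+00],
       [ 0.00000000e+00,  0.00000000e+00,  0.00000000e+00,
         1.00000000e+00]])}
deck [([121, 185, 218, 244], 0.72), ([220, 249, 246, 270], 0.66)]
plate_a_grip [([370, 220, 416, 254], 0.84)]
holder_knob [([168, 188, 218, 195], 0.55)]
hold_arm [([171, 183, 219, 192], 0.76)]
bottle_small_a [([184, 144, 210, 172], 0.92), ([372, 222, 413, 250], 0.39)]
cup_c [([392, 164, 416, 185], 0.61)]
tape_roll [([250, 166, 269, 184], 0.79), ([391, 164, 416, 187], 0.62)]
```

```bash
python3 - <<'E'
import cv2
a=cv2.imread("pics/top0.png");cv2.imwrite("pics/t1.png",cv2.resize(a[130:300,90:450],(792,374),interpolation=cv2.INTER_CUBIC))
E
```

```text
(no output)
```

View pics/t1.png

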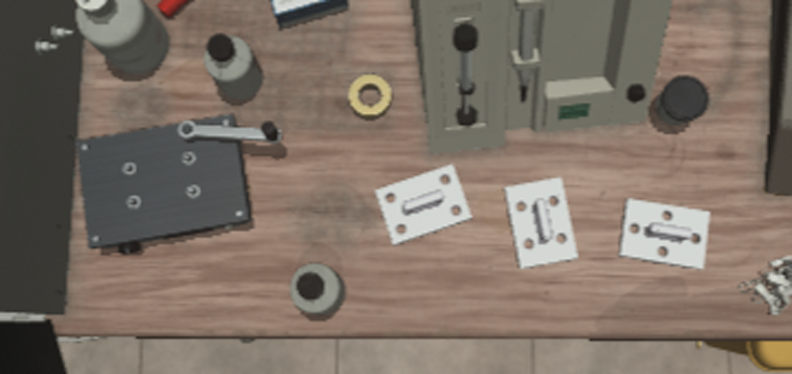

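View pics/scene0.png

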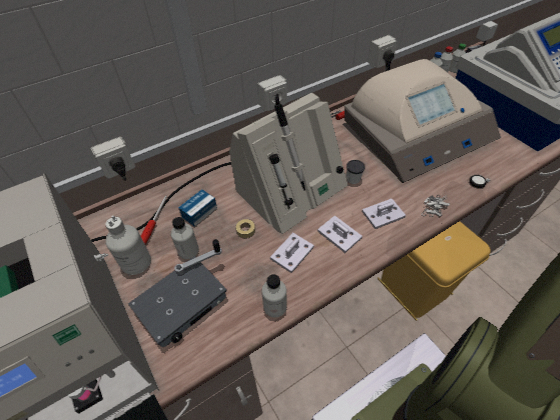

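The top view shows the deck pins at crop pixels (129,168), (189,158), (134,202) and (193,191). The hold-down arm is open, with its knob at (270,131). The left plate, at (423,203), has the long rectangle and looks like the fit. The middle plate is the short rectangle and the right one is the diamond. Next I'll measure precisely.

```bash
cat > h.py <<'E'
import numpy as np, cv2
from plant import *
from scipy.spatial.transform import Rotation as R
def proj(c,P):
    k=get_calibration(c); p=(np.atleast_2d(P)-k['T'][:3,3])@k['T'][:3,:3]
    return np.c_[k['fx']*p[:,0]/p[:,2]+k['cx'],k['fy']*p[:,1]/p[:,2]+k['cy']]
def ray(c,uv,z):
    k=get_calibration(c); uv=np.atleast_2d(uv)
    d=np.c_[(uv[:,0]-k['cx'])/k['fx'],(uv[:,1]-k['cy'])/k['fy'],np.ones(len(uv))]@k['T'][:3,:3].T
    o=k['T'][:3,3]; return (o+d*((z-o[2])/d[:,2])[:,None])[:,:2]
def rows(pos,jaw,pos0=None,rot0=None):
    "shift/turn fractions for tool pointing down at pos with jaw axis at world angle jaw (rad, mod pi)"
    s=r.get_state(); A=R.from_quat(s['eef_rot'] if rot0 is None else rot0); p0=np.array(s['tool_pos'] if pos0 is None else pos0)
    best=None
    for j in (jaw,jaw+np.pi):
        z=np.array([np.cos(j),np.sin(j),0]); y=np.array([0,0,-1.]); B=R.from_matrix(np.c_[np.cross(y,z),y,z])
        w=(A.inv()*B).as_rotvec()
        if best is None or np.linalg.norm(w)<np.linalg.norm(best): best=w
    return np.round(np.r_[A.inv().apply(np.array(pos)-p0),best/np.pi],4)
E
python3 - <<'E'
from h import *
from scipy.optimize import minimize
g={c:cv2.imread(f"pics/{c}0.png",0).astype(np.float32) for c in("top","scene")}
print("tool axes",R.from_quat(r.get_state()['eef_rot']).as_matrix().round(2).tolist())
o=lambda u,v:np.array([90+u/2.2,130+v/2.2])
# pins: centroid of bright in local windows, top cam
pw=[]
for u,v in((129,168),(189,158),(134,202),(193,191)):
    c=o(u,v);x0,y0=np.round(c).astype(int)-5
    w=g['top'][y0:y0+11,x0:x0+11]; m=np.clip(w-np.median(w)-25,0,None); yy,xx=np.mgrid[0:11,0:11]
    px=np.array([x0+(m*xx).sum()/m.sum(),y0+(m*yy).sum()/m.sum()]); pw.append(ray('top',px,0.056)[0]); print(px.round(2),m.max(),pw[-1].round(4))
pw=np.array(pw); dc=pw.mean(0); ly=(pw[0]+pw[2]-pw[1]-pw[3])/2; lx=(pw[0]+pw[1]-pw[2]-pw[3])/2
print("deck",dc.round(4),"len",np.linalg.norm(ly),np.linalg.norm(lx),"yaw",np.arctan2(ly[1],ly[0])-np.pi/2,np.arctan2(lx[1],lx[0]))
print("deck pins in scene predicted",proj('scene',np.c_[pw,np.full(4,.056)]).round(1).tolist())
im=cv2.imread("pics/top0.png"); 
for n,(u,v) in dict(P1=(423,203),P2=(541,222),P3=(665,233)).items():
    c=np.round(o(u,v)).astype(int); m=np.zeros(g['top'].shape,np.uint8); m[c[1]-27:c[1]+28,c[0]-27:c[0]+28]=(im[c[1]-27:c[1]+28,c[0]-27:c[0]+28].min(2)>150)*255
    ct=max(cv2.findContours(m,0,1)[0],key=cv2.contourArea); W=ray('top',ct[:,0,:].astype(float),.01); q=cv2.minAreaRect((W*1000).astype(np.float32)); print(n,q)
for n,(u,v),z in(("bar",(423,202),.042),("knobtop",(269,128),.106),("bottleA",(221,47),.13),("bottleFront",(310,286),.13),("tape",(370,95),.019)):print(n,ray('top',o(u,v),z).round(3))
big=cv2.resize(cv2.imread("pics/scene0.png")[190:350,120:420],(780,416),interpolation=cv2.INTER_CUBIC)
t=cv2.resize(im[170:265,115:315],(800,380),interpolation=cv2.INTER_CUBIC); cv2.imwrite("pics/z1.png",t)
E
```

```text
tool axes [[-0.96, 0.0, 0.3], [-0.3, -0.0, -0.96], [-0.0, -1.0, 0.0]]
[148.57 206.06] 43.0 [0.5289 0.3173]
[175.84 201.57] 33.0 [0.5409 0.2478]
[150.81 220.96] 44.0 [0.4903 0.3094]
[177.64 216.32] 46.0 [0.5025 0.2414]
deck [0.5156 0.279 ] len 0.06976522983797206 0.039158509080268016 yaw 0.17511811296110036 0.18401794149888304
deck pins in scene predicted [[159.0, 298.9], [184.8, 280.3], [168.8, 310.3], [194.1, 291.2]]
P1 ((495.4535827636719, -25.703922271728516), (70.46623992919922, 101.10320281982422), 18.946020126342773)
P2 ((473.4990539550781, -167.879150390625), (101.08174896240234, 71.77508544921875), 10.578497886657715)
P3 ((460.7801513671875, -316.70458984375), (101.54167938232422, 69.96656799316406), 80.72052001953125)
bar [[ 0.492 -0.026]]
knobtop [[0.565 0.147]]
bottleA [[0.652 0.199]]
bottleFront [[0.388 0.094]]
tape [[0.627 0.039]]
```

View pics/z1.png

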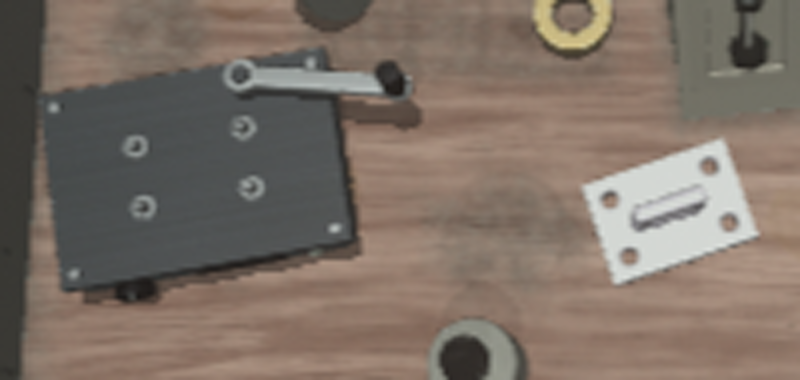

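The close-up confirms that the left plate's holes sit at about 70 x 40 mm, which matches the pins. I'll grip its bar end to end, to keep the gripper body away from the instrument behind it.

```bash
python3 - <<'E'
from h import *
print(rows([.4955,-.0257,.15],np.radians(108.9)))
E
```

```text
[-0.4656  0.0887 -0.4537 -0.     -0.0093 -0.    ]
```

```bash
python3 -m handwheel '[[[-0.4656,0.03,-0.4537,0,-0.0093,0],[-0.4656,0.03,-0.4537,0,-0.0093,0],[-0.4656,0.03,-0.4537,0,-0.0093,0],[-0.4656,0.03,-0.4537,0,-0.0093,0],[-0.4656,0.03,-0.4537,0,-0.0093,0],[-0.4656,0.03,-0.4537,0,-0.0093,0],[-0.4656,0.03,-0.4537,0,-0.0093,0],[-0.4656,0.03,-0.4537,0,-0.0093,0],[-0.4656,0.03,-0.4537,0,-0.0093,0],[-0.4656,0.03,-0.4537,0,-0.0093,0],[-0.4656,0.03,-0.4537,0,-0.0093,0],[-0.4656,0.03,-0.4537,0,-0.0093,0]]]' 1 20
python3 - <<'E'
from h import *
print(r.get_state()['q'],rows([.4955,-.0257,.1],np.radians(108.9)))
E
```

```text
clock: 1.8
tool_pos: [0.4245, -0.1562, 0.2159]
eef_rot: [0.116, -0.697, 0.698, -0.116]
contact_force: [0.3, 0.0, -0.2]
opening: 1.0
[ 0.33525591  0.50944295 -0.12754143  2.09567415  0.12078546  0.54232386
 -1.12067407] [-0.1094  0.1159 -0.1006 -0.0002  0.     -0.0002]
```

```bash
python3 -m handwheel '[[[-0.1094,0.1159,-0.1006,0,0,0],[-0.1094,0.1159,-0.1006,0,0,0],[-0.1094,0.1159,-0.1006,0,0,0],[-0.1094,0.1159,-0.1006,0,0,0],[-0.1094,0.1159,-0.1006,0,0,0],[-0.1094,0.1159,-0.1006,0,0,0],[-0.1094,0.1159,-0.1006,0,0,0]]]'
python3 - <<'E'
from h import *
print(rows([.4955,-.0257,.017],np.radians(108.9)))
cv2.imwrite("pics/s2.png",cv2.resize(snapshot("scene")[150:300,200:400,::-1],(800,600),interpolation=cv2.INTER_CUBIC))
E
```

```text
clock: 2.38
tool_pos: [0.4944, -0.0266, 0.0992]
eef_rot: [-0.117, 0.697, -0.697, 0.117]
contact_force: [0.9, -0.3, 0.4]
opening: 1.0
[-0.0015  0.0822 -0.0004  0.0001  0.0008  0.0004]
```

View pics/s2.png

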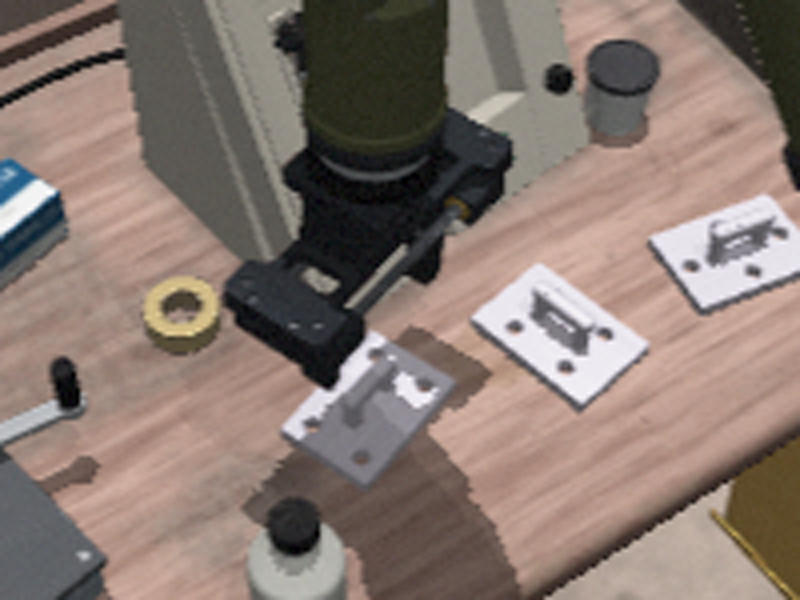

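The gripper is aligned lengthwise with the bar, at about (370,390) in the crop, and is clear of its neighbours. I'll descend and grip.

```bash
python3 -m handwheel '[[[-0.0015,0.02,0,0,0.0008,0],[-0.0015,0.04,0,0,0.0008,0],[-0.0015,0.06,0,0,0.0008,0],[-0.0015,0.075,0,0,0.0008,0],[-0.0015,0.082,0,0,0.0008,0],[-0.0015,0.082,0,0,0.0008,0],[-0.0015,0.082,0,0,0.0008,0]]]' && python3 -m handwheel '[[[0,0,0,0,0,0],[0,0,0,0,0,0],[0,0,0,0,0,0],[0,0,0,0,0,0],[0,0,0,0,0,0],[0,0,0,0,0,0],[0,0,0,0,0,0],[0,0,0,0,0,0],[0,0,0,0,0,0]]]' -1 35
```

```text
clock: 3.02
tool_pos: [0.496, -0.0282, 0.0186]
eef_rot: [0.114, -0.697, 0.698, -0.115]
contact_force: [0.4, 0.1, 0.1]
opening: 0.998
clock: 3.77
tool_pos: [0.496, -0.0268, 0.0179]
eef_rot: [-0.115, 0.698, -0.698, 0.115]
contact_force: [-1.0, 0.4, 3.0]
opening: 0.558
```

```bash
python3 -m handwheel '[[[0,-0.02,0,0,0,0],[0,-0.06,0,0,0,0],[0,-0.1,0,0,0,0],[0,-0.142,0,0,0,0],[0,-0.142,0,0,0,0]]]'
python3 - <<'E'
from h import *
print(r.get_state()['opening'])
g=cv2.imread("pics/scene0.png",0).astype(np.float32)
t=np.array([[148.57,206.06],[175.84,201.57],[150.81,220.96],[177.64,216.32]])
for z in(.05,.053,.056,.06):
    W=ray('top',t,z); p=proj('scene',np.c_[W,np.full(4,z)])
    if z==.05 or 1:
        q=[]
        for c in p:
            x0,y0=np.round(c).astype(int)-5; w=g[y0:y0+11,x0:x0+11]; m=np.clip(w-np.median(w)-20,0,None); yy,xx=np.mgrid[0:11,0:11]
            q.append([x0+(m*xx).sum()/m.sum(),y0+(m*yy).sum()/m.sum()])
        q=np.array(q); S=ray('scene',q,z)
        print(z,"top",W.mean(0).round(4),"scene",S.mean(0).round(4),(q-p).round(1).tolist())
print(rows([.5156,.279,.16],np.radians(100.2)))
E
```

```text
clock: 4.18
tool_pos: [0.4995, -0.0272, 0.1657]
eef_rot: [0.111, -0.697, 0.698, -0.119]
contact_force: [-0.1, -0.2, -1.9]
opening: 0.556
0.5556526882244741
0.05 top [0.5167 0.2807] scene [0.5163 0.2794] [[0.9, -0.4], [0.2, -0.1], [0.4, 0.0], [0.8, -0.2]]
0.053 top [0.5162 0.2798] scene [0.5145 0.2794] [[0.7, 0.3], [0.0, 0.5], [0.3, 0.7], [0.7, 0.4]]
0.056 top [0.5156 0.279 ] scene [0.5127 0.2795] [[0.6, 0.9], [-0.1, 1.1], [0.1, 1.3], [0.6, 1.0]]
0.06 top [0.515  0.2779] scene [0.5103 0.2796] [[0.4, 1.7], [-0.3, 1.9], [-0.1, 2.2], [0.4, 1.8]]
[-0.1134  0.0059 -0.2849 -0.0009  0.0473 -0.0035]
```

```bash
python3 -m handwheel '[[[-0.03,0,-0.07,0,0.01,0],[-0.06,0,-0.14,0,0.02,0],[-0.09,0,-0.21,0,0.03,0],[-0.113,0,-0.285,0,0.0473,0],[-0.113,0,-0.285,0,0.0473,0],[-0.113,0,-0.285,0,0.0473,0],[-0.113,0,-0.285,0,0.0473,0],[-0.113,0,-0.285,0,0.0473,0],[-0.113,0,-0.285,0,0.0473,0],[-0.113,0,-0.285,0,0.0473,0],[-0.113,0,-0.285,0,0.0473,0]]]'
python3 - <<'E'
from h import *
print(rows([.5165,.280,.09],np.radians(100.2)))
E
```

```text
clock: 5.1
tool_pos: [0.5109, 0.277, 0.1588]
eef_rot: [0.063, -0.703, 0.705, -0.062]
contact_force: [0.1, 0.1, -2.0]
opening: 0.558
[-0.0062  0.0688 -0.0022 -0.0008 -0.0003  0.0006]
```

```bash
python3 -m handwheel '[[[-0.0062,0.03,-0.0022,0,0,0],[-0.0062,0.06,-0.0022,0,0,0],[-0.0062,0.07,-0.0022,0,0,0],[-0.0062,0.07,-0.0022,0,0,0],[-0.0062,0.07,-0.0022,0,0,0],[-0.0062,0.07,-0.0022,0,0,0]]]'
python3 - <<'E'
from h import *
print(rows([.5165,.280,.07],np.radians(100.2)))
a=snapshot("scene")[230:350,115:275,::-1];b=snapshot("top")[165:265,115:248,::-1]
cv2.imwrite("pics/s3.png",np.hstack([cv2.resize(x,(400,300),interpolation=cv2.INTER_CUBIC) for x in(a,b)]))
E
```

```text
clock: 5.6
tool_pos: [0.5179, 0.2821, 0.091]
eef_rot: [-0.062, 0.704, -0.704, 0.063]
contact_force: [0.8, 0.4, -1.7]
opening: 0.562
[ 0.0018  0.021   0.0018  0.0001 -0.0001 -0.0006]
```

View pics/s3.png

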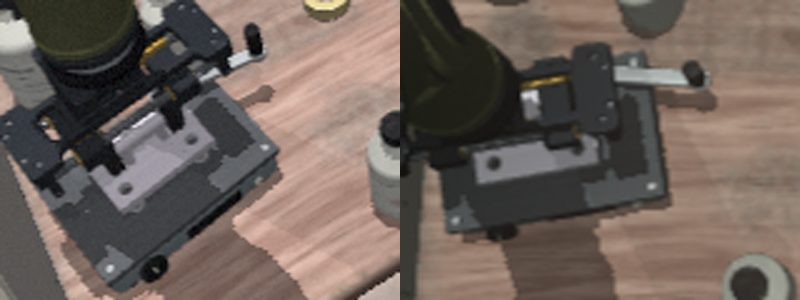

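The plate is held level just above the pins, long side along the deck's y. I'll go down gently and watch the force.

```bash
python3 -m handwheel '[[[0.0018,0.005,0.0018,0,0,0],[0.0018,0.01,0.0018,0,0,0],[0.0018,0.013,0.0018,0,0,0],[0.0018,0.016,0.0018,0,0,0],[0.0018,0.016,0.0018,0,0,0],[0.0018,0.016,0.0018,0,0,0]]]'
python3 - <<'E'
from h import *
s=r.get_state();print(s['contact_force'],s['moment'],rows([.5165,.280,.067],np.radians(100.2)))
E
```

```text
clock: 6.2
tool_pos: [0.5153, 0.2805, 0.0734]
eef_rot: [0.063, -0.704, 0.704, -0.063]
contact_force: [-0.4, -0.2, -1.8]
opening: 0.561
[-0.36837214 -0.15730973 -1.77108337] [ 0.0050349  -0.0267006   0.03074894] [-0.0011  0.0064  0.0007 -0.0001  0.0003  0.0001]
```

```bash
python3 -m handwheel '[[[-0.0005,0.002,0.0003,0,0,0],[-0.0005,0.004,0.0003,0,0,0],[-0.0005,0.006,0.0003,0,0,0],[-0.0005,0.007,0.0003,0,0,0],[-0.0005,0.007,0.0003,0,0,0],[-0.0005,0.007,0.0003,0,0,0]]]'
```

```text
clock: 6.7
tool_pos: [0.5162, 0.2802, 0.0679]
eef_rot: [-0.063, 0.704, -0.704, 0.063]
contact_force: [-1.8, -0.4, 8.7]
opening: 0.552
```

The underside is at 0.050 m with a firm upward push, so the plate is on the deck. I'll release and lift.

```bash
python3 -m handwheel '[[[0,0,0,0,0,0],[0,0,0,0,0,0],[0,0,0,0,0,0],[0,0,0,0,0,0],[0,0,0,0,0,0],[0,0,0,0,0,0]]]' 0.7 && python3 -m handwheel '[[[0,-0.01,0,0,0,0],[0,-0.03,0,0,0,0],[0,-0.06,0,0,0,0],[0,-0.1,0,0,0,0],[0,-0.13,0,0,0,0],[0,-0.13,0,0,0,0]]]'
python3 - <<'E'
from h import *
print(r.get_state()['q'])
for c in("scene","top"): 
    cv2.imwrite(f"pics/{c}4.png",snapshot(c)[:,:,::-1]); print([(np.round(b['bbox'],1),round(b['confidence'],2)) for t in("holder_knob","plate_a_grip") for b in boxes_of(t,c)])
cv2.imwrite("pics/s4.png",cv2.resize(cv2.imread("pics/scene4.png")[220:355,115:295],(800,600),interpolation=cv2.INTER_CUBIC))
E
```

```text
clock: 7.2
tool_pos: [0.516, 0.2802, 0.0666]
eef_rot: [0.063, -0.704, 0.704, -0.063]
contact_force: [0.8, -0.3, -0.8]
opening: 0.85
clock: 7.7
tool_pos: [0.5197, 0.282, 0.2036]
eef_rot: [-0.059, 0.706, -0.702, 0.067]
contact_force: [-0.1, -0.2, -0.8]
opening: 0.85
[-0.61237103  0.68105166  0.06355662  1.72846893 -0.05986861  0.7215661
 -1.91094324]
[(array([172.2, 240.4, 220.2, 274.7]), 0.77)]
[(array([175.6, 188.8, 218.3, 192.8]), 0.81), (array([372.8, 222.8, 415.1, 252.2]), 0.58)]
```

View pics/s4.png

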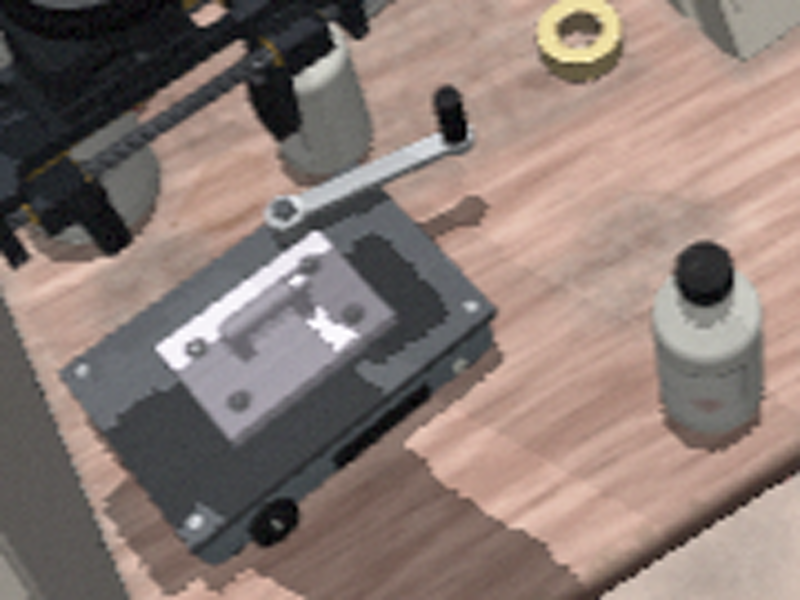

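The plate is seated: the pin tips show inside all four holes and there is no gap at the deck. The arm is still open and nothing else has shifted. Next I'll straddle the knob with the jaws part open.

```bash
python3 - <<'E'
from h import *
print(rows([.565,.147,.17],np.radians(137.7)))
E
```

```text
[-2.560e-02  2.550e-02  1.395e-01 -1.000e-04 -2.080e-01  1.000e-03]
```

```bash
python3 -m handwheel '[[[-0.006,0,0.035,0,-0.035,0],[-0.012,0,0.07,0,-0.07,0],[-0.018,0.01,0.1,0,-0.105,0],[-0.0256,0.02,0.1395,0,-0.14,0],[-0.0256,0.0255,0.1395,0,-0.175,0],[-0.0256,0.0255,0.1395,0,-0.208,0],[-0.0256,0.0255,0.1395,0,-0.208,0],[-0.0256,0.0255,0.1395,0,-0.208,0],[-0.0256,0.0255,0.1395,0,-0.208,0]]]' -0.25
python3 - <<'E'
from h import *
print(r.get_state()['q'],rows([.565,.147,.084],np.radians(137.7)))
cv2.imwrite("pics/s5.png",cv2.resize(snapshot("scene")[200:335,135:315,::-1],(800,600),interpolation=cv2.INTER_CUBIC))
E
```

```text
clock: 8.75
tool_pos: [0.5656, 0.1481, 0.1708]
eef_rot: [-0.286, 0.647, -0.647, 0.285]
contact_force: [-0.7, 0.1, 1.3]
opening: 0.372
[-0.24631576  0.72360651 -0.1521725   1.7568362   0.16083072  0.67406218
 -1.22687211] [ 0.0012  0.0868  0.0004  0.0002 -0.0005  0.0002]
```

View pics/s5.png

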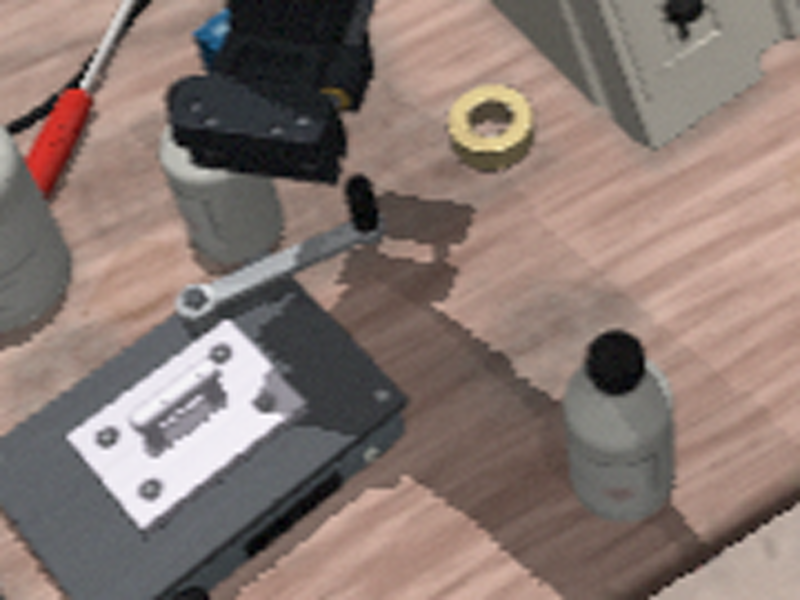

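```bash
python3 - <<'E'
from h import *
for z in(.07,.09,.106): print(z,proj('scene',[.565,.147,z]).round(1),proj('top',[.565,.147,z]).round(1))
E
```

```text
0.07 [[217.4 250.3]] [[214.5 191.4]]
0.09 [[216.2 245.7]] [[213.2 189.7]]
0.106 [[215.3 241.9]] [[212.2 188.3]]
```

The projected knob position matches the picture to about a pixel or two. I'll go down around it.

```bash
python3 -m handwheel '[[[0.001,0.02,0,0,0,0],[0.001,0.04,0,0,0,0],[0.001,0.06,0,0,0,0],[0.001,0.075,0,0,0,0],[0.001,0.086,0,0,0,0],[0.001,0.086,0,0,0,0],[0.001,0.086,0,0,0,0]]]'
python3 - <<'E'
from h import *
s=r.get_state(); A=R.from_quat(s['eef_rot']); piv=np.array([.573,.2475])
for q in(1.1,.9,.7,.5,.3,.15,0,-.1):
    k=piv+.1*np.array([-np.cos(q+.178),-np.sin(q+.178)]); print(q,A.inv().apply(np.r_[k,.085]-s['tool_pos']).round(3))
E
```

```text
clock: 9.38
tool_pos: [0.5652, 0.1472, 0.0852]
eef_rot: [0.286, -0.647, 0.647, -0.286]
contact_force: [0.3, -0.1, -0.6]
opening: 0.374
1.1 [ 0.011  0.    -0.019]
0.9 [ 0.018  0.    -0.037]
0.7 [ 0.02   0.    -0.057]
0.5 [ 0.019  0.    -0.077]
0.3 [ 0.014  0.    -0.096]
0.15 [ 0.008  0.    -0.11 ]
0 [-0.     0.    -0.123]
-0.1 [-0.007  0.    -0.13 ]
```

```bash
python3 -m handwheel '[[[0.006,0,-0.01,0,0,0],[0.011,0,-0.019,0,0,0],[0.015,0,-0.028,0,0,0],[0.018,0,-0.037,0,0,0],[0.02,0,-0.057,0,0,0],[0.019,0,-0.077,0,0,0],[0.014,0,-0.096,0,0,0],[0.008,0,-0.11,0,0,0],[0.004,0,-0.117,0,0,0],[0,0,-0.123,0,0,0],[0,0,-0.123,0,0,0],[0,0,-0.123,0,0,0]]]'
```

```text
clock: 10.38
tool_pos: [0.4749, 0.2299, 0.0855]
eef_rot: [0.286, -0.647, 0.647, -0.286]
contact_force: [-0.3, 0.2, -1.2]
opening: 0.373
```

```bash
python3 -m handwheel '[[[-0.002,0,-0.002,0,0,0],[-0.004,0,-0.004,0,0,0],[-0.005,0,-0.006,0,0,0],[-0.005,0,-0.006,0,0,0],[-0.005,0,-0.006,0,0,0]]]'
python3 -m handwheel '[[[-0.001,0,-0.001,0,0,0],[-0.0015,0,-0.002,0,0,0],[-0.002,0,-0.003,0,0,0],[-0.002,0,-0.003,0,0,0]]]'
```

```text
clock: 10.8
tool_pos: [0.4734, 0.2374, 0.0852]
eef_rot: [-0.286, 0.647, -0.647, 0.286]
contact_force: [0.0, -0.1, -0.3]
opening: 0.378
clock: 11.13
tool_pos: [0.4727, 0.2402, 0.0852]
eef_rot: [0.286, -0.646, 0.647, -0.286]
contact_force: [0.6, -2.1, -0.2]
opening: 0.374
```

```bash
python3 -m handwheel '[[[-0.001,0,-0.001,0,0,0],[-0.0015,0,-0.002,0,0,0],[-0.0015,0,-0.002,0,0,0],[-0.0015,0,-0.002,0,0,0]]]'
python3 -m handwheel '[[[0.003,0,0.004,0,0,0],[0.004,0,0.006,0,0,0],[0.004,0,0.006,0,0,0],[0.004,0,0.006,0,0,0]]]'
python3 -m handwheel '[[[0,-0.02,0,0,0,0],[0,-0.05,0,0,0,0],[0,-0.09,0,0,0,0],[0,-0.13,0,0,0,0],[0,-0.17,0,0,0,0],[0,-0.17,0,0,0,0]]]'
python3 -m handwheel '[[[-0.03,0,0.03,0,0,0],[-0.05,0,0.06,0,0,0],[-0.07,0,0.1,0,0,0],[-0.07,0,0.14,0,0,0],[-0.07,0,0.18,0,0,0],[-0.07,0,0.2,0,0,0],[-0.07,0,0.2,0,0,0]]]'
python3 - <<'E'
from h import *
a=snapshot("scene")[:,:,::-1];b=snapshot("top")[:,:,::-1]; cv2.imwrite("pics/scene6.png",a); cv2.imwrite("pics/top6.png",b)
cv2.imwrite("pics/s6.png",np.hstack([cv2.resize(a[190:350,110:310],(400,320),interpolation=cv2.INTER_CUBIC),cv2.resize(b[130:290,110:310],(400,320),interpolation=cv2.INTER_CUBIC)]))
print(proj('scene',[.4746,.2298,.1]),proj('top',[.4746,.2298,.1]))
E
```

```text
clock: 11.47
tool_pos: [0.4727, 0.2403, 0.0851]
eef_rot: [0.286, -0.646, 0.648, -0.285]
contact_force: [2.8, -6.7, 0.2]
opening: 0.377
clock: 11.8
tool_pos: [0.4735, 0.2369, 0.0853]
eef_rot: [-0.286, 0.647, -0.646, 0.286]
contact_force: [-0.5, 0.5, 0.2]
opening: 0.374
clock: 12.3
tool_pos: [0.4772, 0.2393, 0.2624]
eef_rot: [-0.281, 0.647, -0.646, 0.291]
contact_force: [0.4, 0.3, -0.3]
opening: 0.374
clock: 12.88
tool_pos: [0.6724, 0.1471, 0.2541]
eef_rot: [0.283, -0.646, 0.65, -0.283]
contact_force: [0.4, 0.6, 0.0]
opening: 0.38
[[200.50775928 288.62452233]] [[177.54679759 224.81483266]]
```

View pics/s6.png

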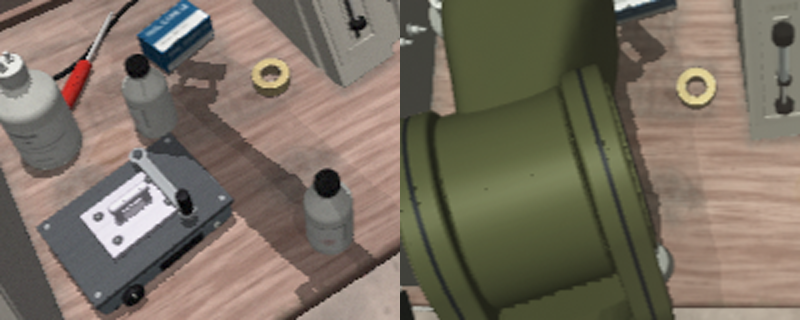

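The scene view shows the hold-down arm lying along the deck's x. The knob is at original pixel (201,290), against a predicted home of (200.5,288.6). The plate is still flat over the pins, and the bottles and tape stand where they were. The tool hangs clear at z = 0.25.

```bash
python3 - <<'E'
from h import *
print(np.abs(r.get_state()['qd']).max(), job.finish_job())
E
```

```text
the job is handed in; nothing more can be done
0.0375081862153498 None
```

The matching plate is seated on the shaker deck, the hold-down arm is home against its stop, and the job is handed in at about 13 s of robot time. No verdict is reported.

- **Plate:** the left plate has the long-rectangle hole pattern, about 70 x 40 mm, which matches the pins. I carried it by the ends of its bar and lowered it over the pins. The tool height put its underside at deck level with about 9 N of contact. After release, the picture showed it flat with a pin in every hole.
- **Hold-down arm:** I straddled the knob and swung it through its arc until it met the stop, at about 7 N. Afterwards the knob sat within about 2 px of the predicted home position.
- **Other plates and bystanders:** I never touched the other two plates. The two bottles and the tape roll looked unmoved in the last scene view. The cup and the two spare plates were outside that crop, so I didn't check them again at the end.
- **Checks that failed or disagreed:**
  - The last top view was blocked by the robot arm, so the final check rests on the scene camera and the forces.
  - My first deck estimate assumed the wrong height for the pin rings and was about 1 mm off. Comparing the two cameras corrected it before I lowered the plate.

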